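# Line up the seed jars and snap the loose cap on the open one

## Task

Tidy the three seed jars on the dark wooden board: slide them into an even row, each standing wholly on its own inlaid cork round, keeping them upright and on the board. Then take the loose snap cap, press it down onto the spout of the open jar until it clicks fully home, and keep pressing it down firmly - the job finishes while you still hold the cap pressed, so do not let go. Leave everything else on the ledge where it is.

Things in the scene. Friction and masses are not known exactly. Their poses are not given: they have to be found in the camera images.
- board: Low dark walnut board fixed on the ledge, 140 mm (its x) by 300 mm (its y) by 14 mm high. Origin at the centre of its underside, on the ledge; z up; its long side lies along its y. Its pose varies, yaw too. Three cork rounds of 72 mm diameter are inlaid flush in its top in a straight row along its y, 95 mm apart.
- round_left (a point): Centre of the cork round at the +y end of the board, on the board's top face (14 mm above the ledge). Any jar may stand on any round, one jar to a round.
- round_mid (a point): Centre of the middle cork round, on the board's top face.
- round_right (a point): Centre of the cork round at the -y end of the board, on the board's top face.
- jar_a: Capped seed jar, white plastic, blank paper band, 0.2 to 0.4 kg. Round body 56 mm across, 52 mm high; short shoulder; grey cap 42 mm across from 62 to 96 mm up, which stays on. Stands loose and upright on the board, off its round or near it. Origin at the centre of its underside, z up. Friction on the board 0.5 to 0.7: pushed or dragged above 35 mm it may tip or dig in.
- jar_b: The second capped seed jar, the same in all as jar_a.
- open_jar: The open seed jar: body like jar_a's, then a collar 42 mm across with its top at 62 mm and a bare spout, an upright stud 24 mm across from 62 to 92 mm up (last 4.5 mm tapered to 15 mm). Four springy catches stand 3 mm out of the spout 7 mm above the collar. 0.2 to 0.4 kg, loose and upright on the board. Origin at the centre of its underside, z up.
- snap_cap: Loose grey cap, 42 mm across, 34 mm high, 25 g, open end down, on the ledge on the robot's side of the board. Origin: centre of its lower end. Bore 26 mm, 31 mm deep; fits the spout at any turn. On the spout it slides freely until 11 mm above the collar; 5 to 12 N takes it over the catches, the force drops (click), and it runs home to a hard stop, lower end on the collar.
- mug: Red ceramic mug, 82 mm wide, 95 mm high, on the ledge off the board's +y end. Leave alone.
- lens_cap: Flat black lens cap of the binoculars, 55 mm in diameter, 11 mm high, lying on the ledge near the board's -y end on the robot's side. Not the cap to use; leave alone.
- tube_feeder: Clear plastic tube bird feeder with a green dish, perches and twist cap, 150 mm wide, 245 mm high, on the right of the ledge. Leave alone.
Mind the look-alikes: they are no part of the job. Leave any yellow look-alike of the jar_a alone.

How it is judged:
On the way, in this order (a step that is already met when the one before it is completed fails the run):
1. the three jars stand upright in an even row, each on its own cork round (horizontal distance between any of jar_a, jar_b, open_jar and round_left below 0.01 m and horizontal distance between any of jar_a, jar_b, open_jar and round_mid below 0.01 m and horizontal distance between any of jar_a, jar_b, open_jar and round_right below 0.01 m and angle between each of jar_a, jar_b, open_jar's own z axis and vertical below 0.08 rad and height (world z) of each of jar_a, jar_b, open_jar below 0.018 m and linear speed of each of jar_a, jar_b, open_jar below 0.03 m/s), for 0.3 s.
2. the snap cap has clicked fully home on the open jar's spout (z of snap_cap in the frame of open_jar between 0.058 and 0.064 m and horizontal distance between snap_cap and open_jar below 0.005 m and angle between the z axis of snap_cap and the z axis of open_jar, either way round below 0.08 rad), for 0.2 s.
At the end, for the whole second after the job is handed in: Through the last second each cork round carries one resting jar: centres within 10 mm, upright within 0.08 rad; the cap is home on the open jar (within 2 mm of the collar, centred within 5 mm, square within 0.08 rad) and the fingers, still on the cap, press it onto the jar with over 5 N (all of step 1 and all of step 2 and contact force between snap_cap and open_jar above 5 N and contact force between the fingers and snap_cap above 3 N); the arm keeps its last pose, push and grip.
It fails at once if a jar is lifted more than 16 mm off the board (height (world z) of any of jar_a, jar_b, open_jar above 0.03 m).
It fails at once if a jar is tipped or falls off the board (angle between any of jar_a, jar_b, open_jar's own z axis and vertical above 0.4 rad or height (world z) of any of jar_a, jar_b, open_jar below 0.004 m).
It fails at once if one of the other things on the ledge is moved more than 25 mm (distance of any of mug, lens_cap, tube_feeder from where it was at the start of the episode above 0.025 m).
It also fails if it takes over 72 s, if anything falls off the work surface, if the arm or the gripper's body presses on something with over 40 N, if the wrist force passes 120 N, or if a joint passes its speed limit or range.

## Robot

A 6-joint arm with a two-finger parallel gripper is mounted at the origin on the work surface. World frame = base frame: x ahead of the robot, y to its left, z up, the work surface at z = 0. Lengths are in m, angles in rad, forces in N, time in s.
With the tool pointing down it reaches from about 0.35 to 0.775 m from the base axis. Payload 7.3 kg.
Tool frame: the origin (TCP) lies at the very end of the fingers, on their centre line; the grasp point (between the pads) lies 19 mm behind it (robot.pinch_z is the distance from the TCP to the grasp point, in m); z points along the fingers, y is the line along which they close (so a half turn about z gives the same grasp; the last joint's range is limited). The gripper opens to 92 mm and grips with 3 to 60 N. Pads are 19 mm wide; open, the fingers measure 130 mm over their backs; the gripper's body (75 mm by 190 mm) begins 47 mm behind the grasp point.
Start: joints at [1.198, 0.342, 1.524, -0, 1.275, -0.146], TCP at [0.118, 0.512, 0.227] pointing down, gripper open.
Joint ranges: [-2.53, 2.53], [-0.77, 2.02], [0.04, 2.7], [-1, 4.14], [0.28, 2.66], [-3.11, 3.11]. Speed limits (rad/s): [2.57, 2.57, 3.14, 3.14, 3.14, 3.14].

## Interface

Orientations are given as [roll, pitch, yaw] about the fixed x, y, z axes, in that order (R = Rz(yaw) Ry(pitch) Rx(roll)).
In Python, from cell import robot gives the robot as it stands.
- The arm moves only by the tool move_arm, never from a script. Its argument "motion" is a list of rows, each a list of 6 numbers: the shift along the tool's x, y, z in units of 0.1 m (1.0 is 0.1 m), then the turn, a rotation vector about the tool's x, y, z in units of pi rad (1.0 is pi rad). In form: [[dx, dy, dz, rx, ry, rz], ...]. A call has 1 to 12 rows; each row is the pose to reach, as a shift and turn from the pose commanded when the call began, along the tool's axes at that moment, turning the shorter way round; what a row does not reach only later rows make up. A row lasts 1/8 s, in which the tool goes at most 62.5 mm and 10.7 degrees, less where a joint would pass 70% of its speed; a pose out of reach is approached as far as the arm can. A call with a number of a shift or a turn outside -1 to 1 is refused whole. A call with a gripper value outside its range is refused whole. "fingers" is the opening, from -1 (shut) to 1 (fully open), set as the call begins (left out, the last holds). The fingers move at their own pace and stop on an object; "newtons" is the grip in N (left out, the last holds). Time passes only in rows, so rows that repeat a pose let the fingers close. It gives the time, the measured TCP pose, the force, the opening and the grip force at its end, in the units of the state.
- robot.observe(): the state, without advancing time (a new reading comes with each control period).
- robot.read_camera(name): name is "side" or "top"; returns a dict with "image" (480x640x3 uint8, red, green, blue), "range_z" (480x640 float32, m along the optical axis (not along the pixel's ray), 0 where there is no reading), "vfov" (degrees; the focal length in pixels is half the picture's height over the tangent of half this angle, whatever the lens; pixels are square), "cx", "cy" (the principal point, pixels), "k1" (the pictures are not rectified: a ray, as slopes to the right and down, at radius r is drawn at 1 + k1 r^2 times it, then the intrinsics apply), "extrinsics" (4x4, takes a point from camera to world coordinates). Camera axes: x right, y up, looking along -z (the intrinsics and any distortion apply to the point x, -y, -z); pixel columns grow to the right and rows downward; lengths in m; the calibration is good to about 2 mm. A picture is of the moment at which its call begins.
- robot.hand_in(): hands the job in; it is judged then, once.
The state is a dict: "time": time; "qpos": joint angles; "qvel": joint speeds; "joint_efforts": joint torques, N m; "tool_pos": TCP position; "tool_rot": TCP orientation; "contact_force": force on the tool from outside, world axes, zero at the start; "torque": the same for the moment, N m; "opening": finger opening in m; "grip_force": force on a finger pad.
Only numpy, scipy, OpenCV 4.12 (cv2) and the standard library are available. Lean on these libraries where they do the work, as an engineer would, in place of code of your own. Each camera call takes 0.05 s, during which the arm holds its last target. There are 200 camera calls.

## Working session

There is one attempt and no reset: what is moved stays moved. The work goes in short steps, Python scripts to look and compute and a tool call to move; the robot and the scene stay as the last step left them, time stands still between calls to the robot, and variables do not carry over. Pictures are saved under pics/ and viewed, at most 10 in all, crops included, and the job is handed in when it is done.

Besides the shell and the picture viewer there is one more tool, called after "Request:" by a JSON object that holds its "method" and its "body", one argument or row to a line. move_arm: Moves the arm, as the interface text tells. Shifts and turns lie within -1 to 1; 1 stands for 0.1 m of shift or pi rad of turn. Its arguments: {"type":"object","properties":{"motion":{"type":"array"},"fingers":{"type":"number"},"newtons":{"type":"number"}},"required":["motion"]}

```bash
mkdir -p pics; ls
cat > h.py <<'E'
import numpy as np, cv2
from cell import robot
def cam(n):
    c=robot.read_camera(n); return c
def prep(c):
    f=240/np.tan(np.radians(c['vfov'])/2)
    K=np.array([[f,0,c['cx']],[0,f,c['cy']],[0,0,1.]]); return K,np.array([c['k1'],0,0,0.])
def rays(c,px):
    K,d=prep(c); p=cv2.undistortPoints(np.array(px,float).reshape(-1,1,2),K,d).reshape(-1,2)
    E=np.array(c['extrinsics']); v=np.c_[p[:,0],-p[:,1],-np.ones(len(p))]
    return E[:3,3],v@E[:3,:3].T
def onplane(c,px,z):
    o,v=rays(c,px); return o+v*((z-o[2])/v[:,2])[:,None]
def cloud(c):
    h,w=c['range_z'].shape; u,v=np.meshgrid(np.arange(w),np.arange(h))
    o,r=rays(c,np.c_[u.ravel(),v.ravel()]); return (o+r*c['range_z'].reshape(-1,1)).reshape(h,w,3)
def save(n,im): cv2.imwrite('pics/'+n,cv2.cvtColor(im,cv2.COLOR_RGB2BGR))
E
python3 - <<'E'
from h import *
for n in('side','top'):
    c=cam(n); save(n+'0.png',c['image']); print(n,c['vfov'],c['k1'],np.round(c['extrinsics'],3).tolist()); np.save(n+'0.npy',cloud(c))
s=robot.observe();print(s)
E
```

```text
pics
side 52.332176410740416 0.03874349865075383 [[-0.87, 0.281, -0.404, 0.221], [-0.492, -0.523, 0.696, 0.621], [-0.016, 0.805, 0.594, 0.613], [0.0, 0.0, 0.0, 1.0]]
top 54.652311416273335 -0.007712830202384677 [[0.026, 0.992, -0.121, 0.503], [-1.0, 0.025, -0.01, -0.084], [-0.007, 0.122, 0.993, 1.117], [0.0, 0.0, 0.0, 1.0]]
{'time': 0.1, 'qpos': array([ 1.19799166e+00,  3.42654141e-01,  1.52491381e+00, -8.34005889e-06,
        1.27541446e+00, -1.45991413e-01]), 'qvel': array([ 0.00078842, -0.0026118 , -0.00142193, -0.00020882, -0.00132946,
       -0.00106359]), 'joint_efforts': array([ 3.22391352e-03, -4.31998301e+01, -2.44699806e+01,  7.21334433e-02,
        5.25686529e-02, -4.24753250e-05]), 'tool_pos': array([0.11790074, 0.51121575, 0.22611658]), 'tool_rot': array([-3.14021652e+00, -1.94281719e-04,  2.91478170e+00]), 'contact_force': array([ 0.25024247, -0.40661923, -0.44139553]), 'torque': array([-0.00862233,  0.04797132,  0.01736904]), 'grip_force': 0.0, 'opening': 0.09171772281657498}
```

View pics/top0.png

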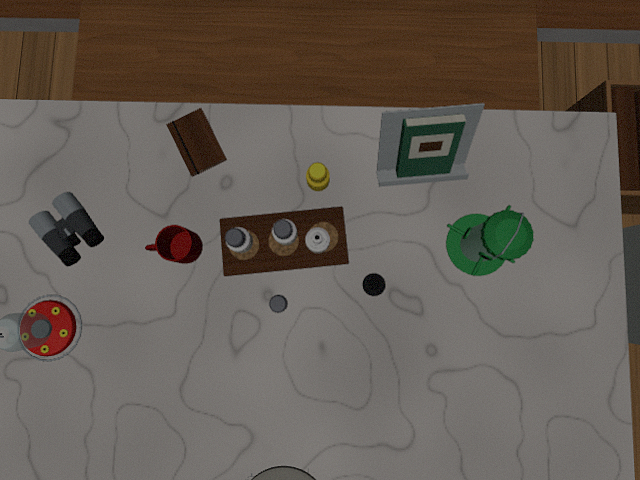

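View pics/side0.png

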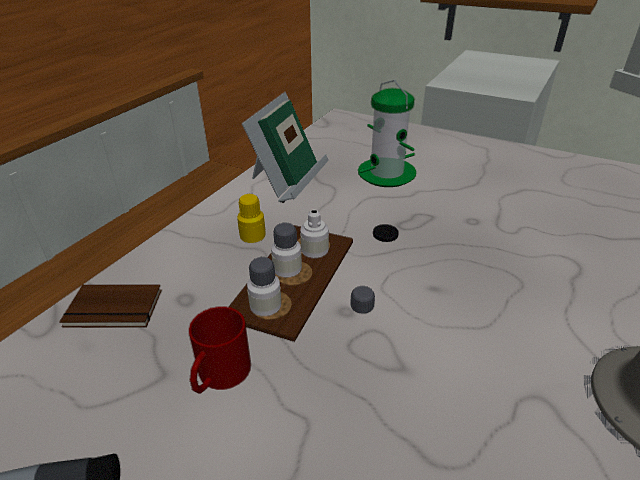

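Top view: the grey loose cap is at (278,303). Things that could be taken for it are the jar caps at (238,238) and (283,230), which stand on white jars, and the black lens cap at (374,284). The open jar is at (318,239) and the yellow look-alike at (318,176). I choose (278,303) and will check it in a crop.

```bash
cat > meas.py <<'E'
from h import *
def board(c):
    im=c['image'].astype(int); P=cloud(c)
    hsv=cv2.cvtColor(c['image'],cv2.COLOR_RGB2HSV)
    m=((im[...,0]-im[...,2]>12)&(abs(P[...,2]-.014)<.012)&(abs(P[...,0]-.5)<.2)&(abs(P[...,1])<.3)).astype(np.uint8)
    m=cv2.morphologyEx(m,cv2.MORPH_OPEN,np.ones((3,3)))
    cs=max(cv2.findContours(m,0,2)[0],key=cv2.contourArea)
    q=onplane(c,cv2.convexHull(cs).reshape(-1,2),.014)[:,:2]
    r=cv2.minAreaRect((q*1000).astype(np.float32)); return r
def tops(c,zlo,zhi,box):
    P=cloud(c); m=((P[...,2]>zlo)&(P[...,2]<zhi)&(P[...,0]>box[0])&(P[...,0]<box[1])&(P[...,1]>box[2])&(P[...,1]<box[3])).astype(np.uint8)
    n,l,st,ce=cv2.connectedComponentsWithStats(m)
    for i in range(1,n):
        if st[i,4]>8:
            Q=P[l==i]; (x,y),r=cv2.minEnclosingCircle((Q[:,:2]*1000).astype(np.float32))
            print(zlo,st[i,4],'px',ce[i].round(1),'mean',Q.mean(0).round(4),'circ',round(x,1),round(y,1),round(r,1))
E
python3 - <<'E'
from meas import *
c=cam('top')
print('board',board(c))
B=(.38,.62,-.25,.2)
tops(c,.084,.105,B); tops(c,.025,.042,(.3,.5,-.1,.15)); tops(c,.05,.068,B)
tops(c,.006,.018,(.3,.5,-.25,-.1))
for p in [(239,238),(283,230),(318,239),(278,303)]: print(p,cloud(c)[p[1],p[0]].round(4))
s=cam('side')
tops(s,.084,.105,B); tops(s,.025,.042,(.3,.45,-.1,.15))
print('board side',board(s))
a=cv2.resize(c['image'][195:325,205:405],(800,520),interpolation=cv2.INTER_CUBIC); save('crop0.png',a)
E
```

```text
board ((621.558349609375, 20.35076904296875), (138.452880859375, 297.9483947753906), 7.193086624145508)
0.084 33 px [239.9 242.7] mean [0.6058 0.1086 0.0951] circ 610.1 114.1 17.7
0.084 32 px [317.7 240.8] mean [ 0.614  -0.0637  0.0976] circ 619.5 -63.2 12.0
0.025 251 px [277.8 302.9] mean [0.4745 0.026  0.0332] circ 474.2 26.4 21.2
0.05 60 px [243.4 246.3] mean [0.601  0.1063 0.0627] circ 606.4 112.3 23.2
0.05 24 px [285.9 241.5] mean [0.6148 0.0099 0.0605] circ 616.5 10.1 13.9
0.05 39 px [314.  247.8] mean [ 0.6016 -0.0551  0.0624] circ 610.3 -58.3 23.3
(239, 238) [0.6144 0.1079 0.112 ]
(283, 230) [0.635  0.0129 0.1074]
(318, 239) [ 0.6168 -0.0645  0.1093]
(278, 303) [0.4743 0.0253 0.0352]
0.084 89 px [315.6 218.6] mean [ 0.6134 -0.0565  0.0953] circ 617.3 -60.4 11.6
0.084 51 px [293.7 237.4] mean [0.6187 0.0152 0.0946] circ 618.9 15.0 9.5
0.084 221 px [264.3 275.8] mean [0.6044 0.1307 0.0949] circ 608.9 124.5 19.3
board side ((618.2958374023438, 23.902084350585938), (142.97348022460938, 307.4289245605469), 7.087477684020996)
```

View pics/crop0.png

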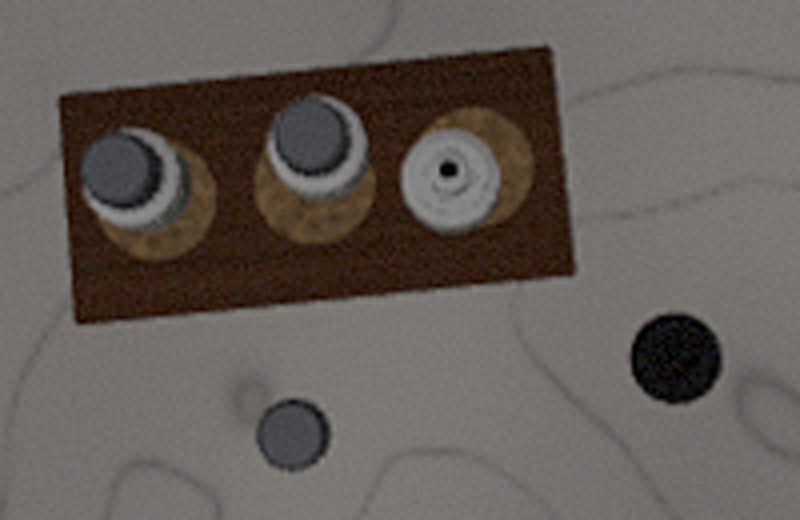

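The crop confirms the choice: (278,303) is the plain loose grey cap on the ledge, with the lens cap flatter and black. Next I get exact centres by casting rays onto the known heights.

```bash
cat > jars.py <<'E'
from meas import *
def cen(c,zlo,zhi,z,box,hsvf=None):
    P=cloud(c); m=((P[...,2]>zlo)&(P[...,2]<zhi)&(P[...,0]>box[0])&(P[...,0]<box[1])&(P[...,1]>box[2])&(P[...,1]<box[3]))
    if hsvf is not None: m&=hsvf
    n,l,st,_=cv2.connectedComponentsWithStats(m.astype(np.uint8))
    for i in range(1,n):
        if st[i,4]>15:
            v,u=np.nonzero(l==i); q=onplane(c,np.c_[u,v],z)*1000
            (x,y),r=cv2.minEnclosingCircle(q[:,:2].astype(np.float32))
            print('z',z,'n',st[i,4],'mean',q.mean(0)[:2].round(1),'circ',round(x,1),round(y,1),'r',round(r,1))
if __name__=='__main__':
    for n in('top','side'):
        c=cam(n); print(n); B=(.55,.68,-.15,.18)
        cen(c,.1015,.125,.110,B)          # cap tops / spout
        im=c['image'].astype(int); P=cloud(c)
        cork=(im[...,0]>75)&(im[...,0]-im[...,2]>25)
        cen(c,.004,.026,.014,B,cork)
        cen(c,.03,.045,.034,(.4,.53,-.05,.1))
        r=board(c); a=np.radians(r[2]); C=np.array(r[0]); d=95*np.array([-np.sin(a),np.cos(a)])
        print('rounds',(C+d).round(1),C,(C-d).round(1))
E
python3 jars.py
```

```text
top
z 0.11 n 267 mean [639.7  14. ] circ 639.0 13.9 r 20.9
z 0.11 n 273 mean [618.1 118.8] circ 618.4 118.7 r 21.2
z 0.11 n 80 mean [621.9 -62.1] circ 621.5 -62.4 r 11.4
z 0.014 n 244 mean [642.1 -89. ] circ 634.9 -75.1 r 35.4
z 0.014 n 232 mean [598.2 103.2] circ 609.9 115.0 r 36.1
z 0.014 n 289 mean [608.   23.1] circ 621.2 20.5 r 36.0
z 0.034 n 226 mean [474.5  26.1] circ 474.1 26.4 r 20.0
rounds [609.6 114.5] [621.44891357  20.25315857] [633.3 -74. ]
side
z 0.11 n 72 mean [614.7 -51.9] circ 613.7 -51.3 r 13.6
z 0.11 n 276 mean [633.6  21.3] circ 633.9 21.0 r 25.4
z 0.11 n 360 mean [612.9 125.6] circ 614.0 126.9 r 24.2
z 0.014 n 357 mean [608.   23.7] circ 620.1 18.7 r 36.2
z 0.014 n 285 mean [590.6 112.5] circ 607.7 113.0 r 36.3
z 0.034 n 270 mean [471.4  29.9] circ 470.1 29.9 r 20.7
rounds [606.2 118.2] [617.94000244  23.91101074] [629.7 -70.4]
```

Request:
{"method": "move_arm", "body": {
  "motion": [
    [-0.48,-0.225,0,0,0,0],
    [-0.96,-0.45,0,0,0,0],
    [-0.96,-0.45,0,0,0,0]
  ],
  "fingers": 1
}}

```text
time: 0.68
tool_pos: [0.2036, 0.4445, 0.2268]
tool_rot: [-3.141, 0.001, 2.911]
contact_force: [-0.8, 0.6, 0.1]
opening: 0.0919
grip_force: 0.0
```

Request:
{"method": "move_arm", "body": {
  "motion": [
    [-0.48,-0.225,0,0,0,0],
    [-0.96,-0.45,0,0,0,0],
    [-0.96,-0.45,0,0,0,0]
  ]
}}

```text
time: 1.05
tool_pos: [0.2866, 0.3797, 0.2267]
tool_rot: [3.141, 0.0, 2.911]
contact_force: [0.1, 0.5, 0.7]
opening: 0.0918
grip_force: 0.0
```

Request:
{"method": "move_arm", "body": {
  "motion": [
    [-0.48,-0.225,0,0,0,0],
    [-0.96,-0.45,0,0,0,0],
    [-0.96,-0.45,0,0,0,0]
  ]
}}

```text
time: 1.42
tool_pos: [0.3697, 0.3148, 0.2266]
tool_rot: [3.141, 0.0, 2.912]
contact_force: [-0.4, -0.7, 0.7]
opening: 0.0922
grip_force: 0.0
```

Request:
{"method": "move_arm", "body": {
  "motion": [
    [-0.48,-0.225,0,0,0,0],
    [-0.96,-0.45,0,0,0,0],
    [-0.96,-0.45,0,0,0,0]
  ]
}}

```text
time: 1.8
tool_pos: [0.4528, 0.2498, 0.2264]
tool_rot: [3.141, -0.0, 2.912]
contact_force: [-1.1, 0.8, 0.2]
opening: 0.0917
grip_force: 0.0
```

Request:
{"method": "move_arm", "body": {
  "motion": [
    [-0.48,-0.225,0,0,0,0],
    [-0.96,-0.45,0,0,0,0],
    [-0.96,-0.45,0,0,0,0]
  ]
}}

```text
time: 2.17
tool_pos: [0.536, 0.1847, 0.2261]
tool_rot: [3.141, -0.0, 2.913]
contact_force: [0.2, 0.7, 0.8]
opening: 0.092
grip_force: 0.0
```

Request:
{"method": "move_arm", "body": {
  "motion": [
    [-0.48,-0.225,0.1,0,0,0.05],
    [-0.96,-0.45,0.3,0,0,0.1],
    [-0.96,-0.45,0.3,0,0,0.15],
    [-0.96,-0.45,0.3,0,0,0.2],
    [-0.96,-0.45,0.3,0,0,0.25],
    [-0.96,-0.45,0.3,0,0,0.3],
    [-0.96,-0.45,0.3,0,0,0.35],
    [-0.96,-0.45,0.3,0,0,0.388],
    [-0.96,-0.45,0.3,0,0,0.388]
  ]
}}

```text
time: 3.3
tool_pos: [0.6173, 0.1218, 0.1968]
tool_rot: [-3.141, -0.001, 1.699]
contact_force: [0.5, -0.8, -0.0]
opening: 0.0919
grip_force: 0.0
```

Request:
{"method": "move_arm", "body": {
  "motion": [
    [-0.03,0.01,0.5,0,0,0],
    [-0.03,0.01,0.9,0,0,0]
  ]
}}

```text
time: 3.55
tool_pos: [0.6189, 0.1178, 0.1056]
tool_rot: [-3.141, -0.001, 1.7]
contact_force: [0.4, -0.1, -0.9]
opening: 0.0922
grip_force: 0.0
```

Request:
{"method": "move_arm", "body": {
  "motion": [
    [0,0,0.15,0,0,0],
    [0,0,0.27,0,0,0],
    [0,0,0.27,0,0,0]
  ]
}}

```text
time: 3.92
tool_pos: [0.6201, 0.1165, 0.08]
tool_rot: [3.141, -0.0, 1.697]
contact_force: [-0.3, 0.3, -0.0]
opening: 0.0918
grip_force: 0.0
```

Request:
{"method": "move_arm", "body": {
  "motion": [
    [0,0,0,0,0,0],
    [0,0,0,0,0,0],
    [0,0,0,0,0,0],
    [0,0,0,0,0,0],
    [0,0,0,0,0,0],
    [0,0,0,0,0,0]
  ],
  "fingers": -1,
  "newtons": 25
}}

```text
time: 4.68
tool_pos: [0.6199, 0.1161, 0.0797]
tool_rot: [-3.141, -0.0, 1.696]
contact_force: [-0.9, -0.7, 0.0]
opening: 0.0413
grip_force: 25.0
```

Request:
{"method": "move_arm", "body": {
  "motion": [
    [0,0,-0.05,0,0,0],
    [0,0,-0.05,0,0,0],
    [-0.015,-0.05,-0.05,0,0,0],
    [-0.03,-0.1,-0.05,0,0,0],
    [-0.03,-0.1,-0.05,0,0,0],
    [-0.03,-0.1,-0.02,0,0,0],
    [-0.03,-0.1,0,0,0,0],
    [-0.03,-0.1,0,0,0,0]
  ]
}}

```text
time: 5.68
tool_pos: [0.6105, 0.1119, 0.0797]
tool_rot: [3.141, -0.0, 1.696]
contact_force: [-0.3, -0.3, -1.2]
opening: 0.0418
grip_force: 25.0
```

Request:
{"method": "move_arm", "body": {
  "motion": [
    [0,0,0,0,0,0],
    [0,0,0,0,0,0],
    [0,0,0,0,0,0],
    [0,0,0,0,0,0]
  ],
  "fingers": 1
}}

```text
time: 6.18
tool_pos: [0.6105, 0.1119, 0.0799]
tool_rot: [3.141, -0.0, 1.696]
contact_force: [0.2, -0.5, -0.1]
opening: 0.0769
grip_force: 0.0
```

Request:
{"method": "move_arm", "body": {
  "motion": [
    [0,0,-0.25,0,0,0],
    [0,0,-0.5,0,0,0],
    [0,0,-0.5,0,0,0]
  ]
}}

```text
time: 6.55
tool_pos: [0.6117, 0.112, 0.1317]
tool_rot: [3.137, 0.0, 1.696]
contact_force: [0.4, 0.2, -0.5]
opening: 0.0918
grip_force: 0.0
```

Request:
{"method": "move_arm", "body": {
  "motion": [
    [-0.5,0.08,0,0,0,0],
    [-1.0,0.16,0,0,0,0],
    [-1.0,0.16,0,0,0,0],
    [-1.0,0.16,0.25,0,0,0],
    [-1.0,0.16,0.5,0,0,0],
    [-1.0,0.16,0.5,0,0,0]
  ]
}}

```text
time: 7.3
tool_pos: [0.6366, 0.0157, 0.0768]
tool_rot: [-3.136, -0.002, 1.696]
contact_force: [0.8, 0.3, -0.1]
opening: 0.0919
grip_force: 0.0
```

Request:
{"method": "move_arm", "body": {
  "motion": [
    [0,0,0,0,0,0],
    [0,0,0,0,0,0],
    [0,0,0,0,0,0],
    [0,0,0,0,0,0],
    [0,0,0,0,0,0],
    [0,0,0,0,0,0]
  ],
  "fingers": -1
}}

```text
time: 8.05
tool_pos: [0.639, 0.0146, 0.0799]
tool_rot: [3.141, 0.0, 1.696]
contact_force: [0.4, -0.2, 0.3]
opening: 0.0417
grip_force: 25.0
```

Request:
{"method": "move_arm", "body": {
  "motion": [
    [0,0,-0.05,0,0,0],
    [0,0,-0.05,0,0,0],
    [0.04,-0.08,-0.05,0,0,0],
    [0.084,-0.17,-0.05,0,0,0],
    [0.084,-0.17,-0.05,0,0,0],
    [0.084,-0.17,-0.02,0,0,0],
    [0.084,-0.17,0,0,0,0],
    [0.084,-0.17,0,0,0,0]
  ]
}}

```text
time: 9.05
tool_pos: [0.621, 0.0208, 0.0798]
tool_rot: [3.141, -0.0, 1.696]
contact_force: [-0.1, -0.0, -0.3]
opening: 0.0413
grip_force: 25.0
```

Request:
{"method": "move_arm", "body": {
  "motion": [
    [0,0,0,0,0,0],
    [0,0,0,0,0,0],
    [0,0,0,0,0,0],
    [0,0,0,0,0,0]
  ],
  "fingers": 1
}}

```text
time: 9.55
tool_pos: [0.6209, 0.0209, 0.0797]
tool_rot: [3.141, -0.0, 1.696]
contact_force: [-0.1, 0.1, 0.8]
opening: 0.077
grip_force: 0.0
```

Request:
{"method": "move_arm", "body": {
  "motion": [
    [0,0,-0.25,0,0,0],
    [0,0,-0.5,0,0,0],
    [0,0,-0.5,0,0,0]
  ]
}}

```text
time: 9.93
tool_pos: [0.6221, 0.0208, 0.1317]
tool_rot: [3.137, 0.001, 1.696]
contact_force: [-0.1, 0.4, 0.1]
opening: 0.0918
grip_force: 0.0
```

Request:
{"method": "move_arm", "body": {
  "motion": [
    [-0.41,-0.05,0,0,0,0],
    [-0.82,-0.1,0,0,0,0],
    [-0.82,-0.1,0,0,0,0],
    [-0.82,-0.1,0.3,0,0,0],
    [-0.82,-0.1,0.6,0,0,0],
    [-0.82,-0.1,0.78,0,0,0],
    [-0.82,-0.1,0.78,0,0,0],
    [-0.82,-0.1,0.78,0,0,0]
  ]
}}

```text
time: 10.92
tool_pos: [0.6218, -0.0615, 0.0526]
tool_rot: [3.14, 0.0, 1.696]
contact_force: [-0.1, 0.4, 0.3]
opening: 0.0918
grip_force: 0.0
```

Request:
{"method": "move_arm", "body": {
  "motion": [
    [0,0,0,0,0,0],
    [0,0,0,0,0,0],
    [0,0,0,0,0,0],
    [0,0,0,0,0,0],
    [0,0,0,0,0,0]
  ],
  "fingers": -1
}}

```text
time: 11.55
tool_pos: [0.6216, -0.0617, 0.052]
tool_rot: [3.14, 0.0, 1.696]
contact_force: [1.4, 0.1, 0.6]
opening: 0.0554
grip_force: 25.0
```

Request:
{"method": "move_arm", "body": {
  "motion": [
    [0,0,-0.05,0,0,0],
    [0,0,-0.05,0,0,0],
    [-0.07,0.05,-0.05,0,0,0],
    [-0.137,0.1,-0.05,0,0,0],
    [-0.137,0.1,-0.05,0,0,0],
    [-0.137,0.1,-0.02,0,0,0],
    [-0.137,0.1,0,0,0,0],
    [-0.137,0.1,0,0,0,0]
  ]
}}

```text
time: 12.55
tool_pos: [0.6325, -0.0739, 0.052]
tool_rot: [-3.141, -0.0, 1.696]
contact_force: [-2.3, -0.3, -0.1]
opening: 0.0554
grip_force: 25.0
```

Request:
{"method": "move_arm", "body": {
  "motion": [
    [0,0,0,0,0,0],
    [0,0,0,0,0,0],
    [0,0,0,0,0,0],
    [0,0,0,0,0,0]
  ],
  "fingers": 1
}}

```text
time: 13.05
tool_pos: [0.6329, -0.0741, 0.0518]
tool_rot: [3.141, 0.0, 1.696]
contact_force: [0.8, -0.5, -0.3]
opening: 0.0898
grip_force: 0.0
```

Request:
{"method": "move_arm", "body": {
  "motion": [
    [0,0,-0.25,0,0,0],
    [0,0,-0.5,0,0,0],
    [0,0,-0.75,0,0,0],
    [0,0,-1.0,0,0,0],
    [0,0,-1.0,0,0,0]
  ]
}}

```text
time: 13.68
tool_pos: [0.634, -0.0743, 0.1538]
tool_rot: [3.137, 0.002, 1.696]
contact_force: [0.6, -0.7, -1.0]
opening: 0.092
grip_force: 0.0
```

```bash
python3 jars.py
python3 - <<'E'
from h import *
save('top1.png',cv2.resize(cam('top')['image'][195:325,205:405],(800,520),interpolation=cv2.INTER_CUBIC)); print(robot.observe()['tool_pos'])
E
```

```text
top
z 0.11 n 158 mean [618.5  13. ] circ 620.1 18.5 r 19.8
z 0.11 n 277 mean [609.  114.5] circ 609.0 114.6 r 20.9
z 0.014 n 147 mean [615.1   2.4] circ 621.5 19.4 r 35.9
z 0.014 n 151 mean [608.5  99.2] circ 610.3 114.6 r 35.9
rounds [598.4 205.1] [610.27154541 110.82847595] [622.1  16.6]
side
z 0.11 n 70 mean [624.9 -65.2] circ 625.1 -65.3 r 12.8
z 0.11 n 282 mean [615.8  27.2] circ 616.2 27.5 r 24.7
z 0.11 n 354 mean [603.7 121.4] circ 603.2 120.7 r 24.1
z 0.014 n 81 mean [609.3 -66.8] circ 618.9 -72.4 r 31.8
z 0.014 n 117 mean [598.7  24.4] circ 611.4 18.8 r 35.0
z 0.014 n 215 mean [601.5 124.9] circ 609.6 113.7 r 36.2
z 0.034 n 267 mean [471.4  30. ] circ 472.4 30.1 r 20.8
rounds [606.3 118.2] [618.17181396  23.95149231] [630.  -70.3]
[ 0.63210795 -0.07391648  0.15037659]
```

View pics/top1.png

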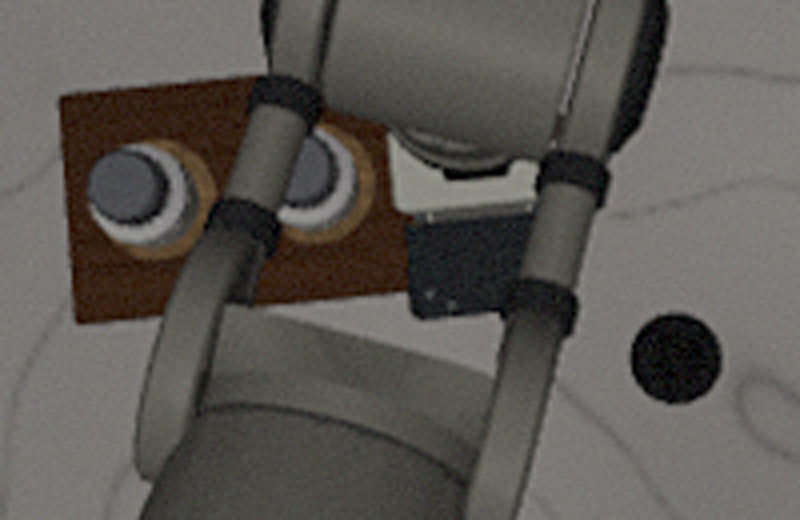

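Request:
{"method": "move_arm", "body": {
  "motion": [
    [0.3,-0.36,0,0,0,0],
    [0.6,-0.72,0,0,0,0]
  ]
}}

```text
time: 14.08
tool_pos: [0.552, -0.023, 0.1498]
tool_rot: [-3.139, -0.001, 1.695]
contact_force: [0.4, 0.0, 2.0]
opening: 0.092
grip_force: 0.0
```

Request:
{"method": "move_arm", "body": {
  "motion": [
    [0.3,-0.36,0,0,0,-0.05],
    [0.6,-0.72,0,0,0,-0.1],
    [0.6,-0.72,0,0,0,-0.15],
    [0.6,-0.72,0,0,0,-0.2],
    [0.6,-0.72,0,0,0,-0.25],
    [0.6,-0.72,0.2,0,0,-0.3],
    [0.6,-0.72,0.4,0,0,-0.35],
    [0.6,-0.72,0.6,0,0,-0.4],
    [0.6,-0.72,0.8,0,0,-0.45],
    [0.6,-0.72,0.9,0,0,-0.46],
    [0.6,-0.72,0.9,0,0,-0.46],
    [0.6,-0.72,0.9,0,0,-0.46]
  ]
}}

```text
time: 15.58
tool_pos: [0.4753, 0.027, 0.0621]
tool_rot: [3.142, 0.001, 3.139]
contact_force: [0.1, -0.2, 0.8]
opening: 0.0918
grip_force: 0.0
```

Run:
```python
from h import *
s=robot.observe();print(s['tool_pos'],s['tool_rot'])
from jars import cen
c=cam('side'); cen(c,.1015,.125,.110,(.55,.68,-.15,.18)); cen(c,.03,.045,.034,(.4,.53,-.05,.1))
c=cam('top'); cen(c,.1015,.125,.110,(.58,.68,-.15,.18))
```

```text
[0.47525523 0.0270342  0.0620987 ] [3.14158602e+00 7.27888353e-04 3.13927803e+00]
z 0.11 n 70 mean [624.6 -65.1] circ 624.5 -65.3 r 13.2
z 0.11 n 282 mean [615.8  27.1] circ 615.9 26.6 r 24.2
z 0.11 n 357 mean [603.8 121.8] circ 603.8 121.9 r 24.5
z 0.034 n 226 mean [468.6  28.9] circ 471.1 29.9 r 20.7
z 0.11 n 272 mean [621.  20.] circ 620.6 19.8 r 20.9
z 0.11 n 82 mean [631.8 -74.6] circ 631.3 -75.0 r 11.7
z 0.11 n 277 mean [608.9 114.7] circ 609.0 114.2 r 20.9
```

Request:
{"method": "move_arm", "body": {
  "motion": [
    [0.01,0,0.2,0,0,0],
    [0.01,0,0.4,0,0,0],
    [0.01,0,0.5,0,0,0],
    [0.01,0,0.56,0,0,0],
    [0.01,0,0.56,0,0,0],
    [0.01,0,0.56,0,0,0]
  ]
}}

```text
time: 16.42
tool_pos: [0.4743, 0.027, 0.0062]
tool_rot: [3.142, 0.001, 3.141]
contact_force: [0.6, 0.2, -0.1]
opening: 0.0921
grip_force: 0.0
```

Request:
{"method": "move_arm", "body": {
  "motion": [
    [0,0,0,0,0,0],
    [0,0,0,0,0,0],
    [0,0,0,0,0,0],
    [0,0,0,0,0,0],
    [0,0,0,0,0,0],
    [0,0,0,0,0,0]
  ],
  "fingers": -1,
  "newtons": 50
}}

```text
time: 17.18
tool_pos: [0.4739, 0.0271, 0.0057]
tool_rot: [3.142, 0.0, 3.141]
contact_force: [-0.4, 0.5, -0.1]
opening: 0.0415
grip_force: 50.0
```

Request:
{"method": "move_arm", "body": {
  "motion": [
    [0,0,-0.3,0,0,0],
    [0,0,-0.7,0,0,0],
    [0,0,-1.0,0,0,0],
    [0,0,-1.0,0,0,0]
  ]
}}

```text
time: 17.68
tool_pos: [0.4753, 0.0269, 0.1076]
tool_rot: [-3.141, 0.005, 3.141]
contact_force: [0.8, -0.1, -0.8]
opening: 0.0416
grip_force: 50.0
```

Request:
{"method": "move_arm", "body": {
  "motion": [
    [0,0,-0.4,0,0,0],
    [-0.4,-0.25,-0.4,0,0,0],
    [-0.79,-0.507,-0.4,0,0,0]
  ]
}}

```text
time: 18.05
tool_pos: [0.5535, -0.024, 0.1451]
tool_rot: [3.141, -0.0, -3.141]
contact_force: [0.3, -0.1, -0.6]
opening: 0.0415
grip_force: 50.0
```

Request:
{"method": "move_arm", "body": {
  "motion": [
    [-0.4,-0.25,0,0,0,0],
    [-0.79,-0.507,0,0,0,0],
    [-0.79,-0.507,0,0,0,0],
    [-0.79,-0.507,0,0,0,0],
    [-0.79,-0.507,0,0,0,0]
  ]
}}

```text
time: 18.68
tool_pos: [0.6309, -0.0736, 0.1453]
tool_rot: [3.141, -0.001, -3.141]
contact_force: [-0.1, 0.7, 0.1]
opening: 0.0416
grip_force: 50.0
```

Run:
```python
from h import *
from jars import cen
s=robot.observe();print(s['tool_pos'],s['tool_rot'],s['contact_force'])
c=cam('side'); save('side2.png',cv2.resize(c['image'][140:340,200:400],(600,600),interpolation=cv2.INTER_CUBIC))
```

```text
[ 0.63085869 -0.07356781  0.14531346] [ 3.14105669e+00 -1.31088325e-03 -3.14146536e+00] [-0.13751821  0.72608072  0.12003992]
```

View pics/side2.png

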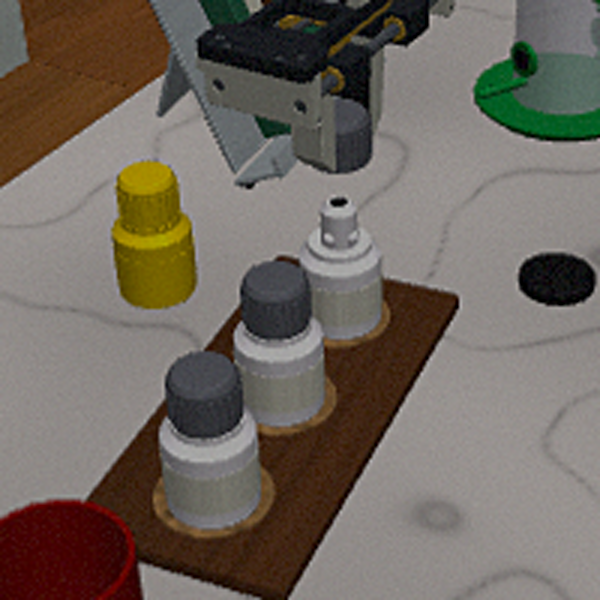

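The crop shows the cap held square at (350,137) just above the spout at (340,215), with all three jars centred on their cork rounds. Lowering with a 1 mm correction.

Request:
{"method": "move_arm", "body": {
  "motion": [
    [-0.01,-0.007,0.15,0,0,0],
    [-0.01,-0.007,0.28,0,0,0],
    [-0.01,-0.007,0.33,0,0,0],
    [-0.01,-0.007,0.37,0,0,0],
    [-0.01,-0.007,0.41,0,0,0],
    [-0.01,-0.007,0.45,0,0,0],
    [-0.01,-0.007,0.48,0,0,0],
    [-0.01,-0.007,0.5,0,0,0],
    [-0.01,-0.007,0.5,0,0,0]
  ]
}}

```text
time: 19.85
tool_pos: [0.6328, -0.0751, 0.0955]
tool_rot: [3.141, -0.0, 3.141]
contact_force: [-1.5, 0.6, -0.2]
opening: 0.0416
grip_force: 50.0
```

Request:
{"method": "move_arm", "body": {
  "motion": [
    [0,0,0.02,0,0,0],
    [0,0,0.04,0,0,0],
    [0,0,0.06,0,0,0],
    [0,0,0.08,0,0,0],
    [0,0,0.1,0,0,0],
    [0,0,0.12,0,0,0],
    [0,0,0.13,0,0,0],
    [0,0,0.14,0,0,0],
    [0,0,0.14,0,0,0]
  ]
}}

```text
time: 20.98
tool_pos: [0.6328, -0.0752, 0.0817]
tool_rot: [3.142, -0.0, 3.141]
contact_force: [-1.1, 1.2, 0.7]
opening: 0.0414
grip_force: 50.0
```

Now at the expected home height; press further for the steady force.

Request:
{"method": "move_arm", "body": {
  "motion": [
    [0,0,0.005,0,0,0],
    [0,0,0.01,0,0,0],
    [0,0,0.01,0,0,0]
  ]
}}

```text
time: 21.35
tool_pos: [0.6329, -0.0752, 0.0817]
tool_rot: [-3.141, 0.001, 3.141]
contact_force: [-3.5, 0.8, 7.3]
opening: 0.0414
grip_force: 50.0
```

Request:
{"method": "move_arm", "body": {
  "motion": [
    [0,0,0.006,0,0,0],
    [0,0,0.012,0,0,0],
    [0,0,0.012,0,0,0],
    [0,0,0.012,0,0,0],
    [0,0,0.012,0,0,0]
  ]
}}

```text
time: 21.98
tool_pos: [0.6331, -0.0752, 0.0817]
tool_rot: [-3.141, 0.001, 3.141]
contact_force: [-6.3, 1.7, 13.6]
opening: 0.0415
grip_force: 50.0
```

Run:
```python
from h import *
from jars import cen
c=cam('side'); cen(c,.1015,.125,.110,(.55,.68,-.15,.18))
s=robot.observe();print(s['tool_pos'],s['contact_force'],s['grip_force'])
save('side3.png',cv2.resize(c['image'][140:340,200:400],(600,600),interpolation=cv2.INTER_CUBIC))
```

```text
z 0.11 n 262 mean [622.4 -70. ] circ 624.5 -79.9 r 52.6
z 0.11 n 282 mean [615.7  27.1] circ 616.2 27.5 r 24.7
z 0.11 n 356 mean [603.9 121.6] circ 605.2 122.3 r 23.8
[ 0.63307741 -0.07521556  0.08172158] [-6.86850219  1.06035528 13.92149623] 50.003445195034146
```

View pics/side3.png

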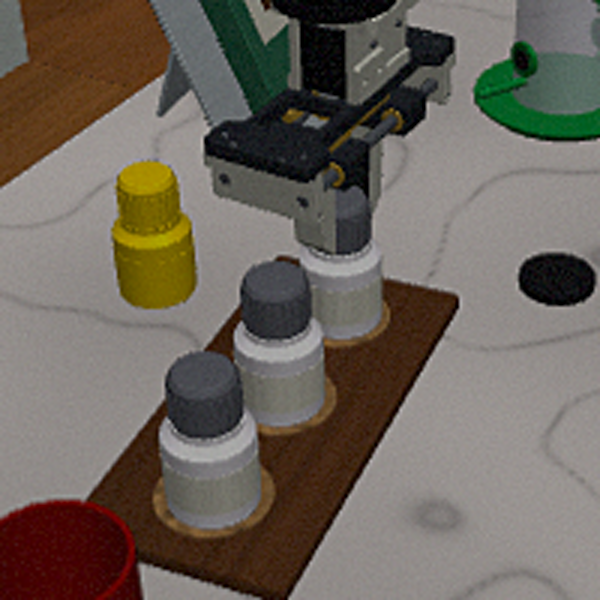

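The cap at (350,220) sits on the collar, and the tool stops at the home height pressing with 14 N. The jars are on their rounds, so I hand in.

```bash
python3 -c "
from cell import robot
print(robot.hand_in())"
```

```text
the job is handed in; nothing more can be done
None
```

I handed the job in with each jar on its own cork round and the snap cap home on the open jar, still pressed at about 14 N; the hand-in gave no verdict, and I moved the jars by lifting them about 5 mm rather than sliding them.

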